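# Point out the lesson's boards, then shut the parts drawer

## Task

Show the class which boards today's lesson needs: point down at the middle of the relay board (green, two yellow blocks) with the fingertips about 3 cm above it and stay there for about two seconds, then do the same over the display board (white, black screen). Then push the parts drawer fully shut into the trainer case without slamming it, and move clear. Touch or lift none of the boards, do not bring the fingertips down over the other two, and leave the other things on the desk alone.

Things in the scene. Friction and masses are not known exactly. Their poses are not given: they have to be found in the camera images.
- relay_board: relay board: green circuit board with two long yellow relay blocks side by side on it. 50 x 60 mm, 17 mm high over all; lies loose and level in one of the drawer's four wells (which one varies). Origin: centre of its underside, z up; its top is 17 mm above the origin and stands about 3 mm above the blue foam.
- display_board: display board: white circuit board nearly covered by one big black rectangular screen. 50 x 60 mm, 17 mm high over all; lies loose and level in one of the drawer's four wells (which one varies). Origin: centre of its underside, z up; its top is 17 mm above the origin and stands about 3 mm above the blue foam.
- keypad_board: keypad board: grey circuit board with nine small white keys in a 3 x 3 grid (not to be pointed at). 50 x 60 mm, 17 mm high over all; lies loose and level in one of the drawer's four wells (which one varies). Origin: centre of its underside, z up; its top is 17 mm above the origin and stands about 3 mm above the blue foam.
- sounder_board: sounder board: red circuit board with one round black disc, 32 mm across (not to be pointed at). 50 x 60 mm, 17 mm high over all; lies loose and level in one of the drawer's four wells (which one varies). Origin: centre of its underside, z up; its top is 17 mm above the origin and stands about 3 mm above the blue foam.
- drawer (a joint): the parts drawer sticking out of the side of the white trainer case: blue foam, 236 mm wide, top 42 mm above the table, with four wells, and a white front panel. 0 = open as at the start, 0.188 m = fully shut with the front panel against the case. It slides level and straight, without a spring or catch, stays where it is left, and takes about 2 to 4 N to push.
- drawer_front (a point): centre of the outer face of the drawer's white front panel (panel 250 mm wide, 12 mm thick, from 4 to 44 mm above the table; this point is 24 mm above the table). Moves with the drawer. Its y axis points the way the drawer shuts (into the case), its x axis runs along the panel, z up. The nearest wells begin 40 mm behind this face.
- trainer: white trainer case, fixed. Origin on the table in the middle of the side from which the drawer comes out; y points into the case. Base 300 mm (x) by 340 mm (y), 66 mm high; from 145 mm behind that side a console rises to 116 mm (its low knobs to 128 mm).
- mouse: black computer mouse, 105 x 60 x 34 mm, loose; origin centre of underside. Leave alone.
- multimeter: yellow and black multimeter lying flat, 150 x 78 x 42 mm, loose; origin centre of underside. Leave alone.
- flask: pink drinking flask, 64 mm diameter, 190 mm high, standing; origin centre of underside. Leave alone.
- screwdriver: screwdriver lying on the table; origin at its underside. Leave alone.
- spares_jar: clear jar with blue lid, 56 mm diameter, 70 mm high; origin centre of underside. Leave alone.
Not all that is in view belongs to the job. What is shaped like the relay_board but purple is not meant. What is shaped like the display_board but purple is not meant.

How it is judged (in metres and radians):
On the way, in this order (a step that is already met when the one before it is completed fails the run):
1. the fingertips point at the relay board from just above, touching nothing, for about two seconds while the drawer is still open (horizontal distance between the grasp point and relay_board below 0.022 m and z of the grasp point in the frame of relay_board between 0.042 and 0.096 m and contact force between the fingers and anything else below 0.3 N and value of joint drawer below 0.01 m), for 1.7 s.
2. then they point at the display board in the same way (horizontal distance between the grasp point and display_board below 0.022 m and z of the grasp point in the frame of display_board between 0.042 and 0.096 m and contact force between the fingers and anything else below 0.3 N and value of joint drawer below 0.01 m), for 1.7 s.
3. then the drawer is pushed shut (value of joint drawer above 0.182 m), for 0.2 s.
At the end, for the whole second after the job is handed in: The drawer is shut to within 6 mm and at rest, all four boards lie flat in their wells (within 6 mm of their height and 0.1 rad of level), and every other loose thing is within 20 mm of its place, flask and jar upright (value of joint drawer above 0.182 m and velocity of joint drawer between -0.01 and 0.01 m/s and height (world z) of relay_board between 0.022 and 0.034 m and angle between each of relay_board, display_board, keypad_board, sounder_board's own z axis and vertical below 0.1 rad and linear speed of each of relay_board, display_board, keypad_board, sounder_board below 0.02 m/s and height (world z) of display_board between 0.022 and 0.034 m and height (world z) of keypad_board between 0.022 and 0.034 m and height (world z) of sounder_board between 0.022 and 0.034 m and distance of each of mouse, multimeter, flask, screwdriver, spares_jar from where it was at the start of the episode below 0.02 m and angle between each of flask, spares_jar's own z axis and vertical below 0.2 rad); the robot touches nothing.
It fails at once if a board is touched by the robot (contact force between any of the fingers, the arm and relay_board above 0.5 N or contact force between any of the fingers, the arm and display_board above 0.5 N or contact force between any of the fingers, the arm and keypad_board above 0.5 N or contact force between any of the fingers, the arm and sounder_board above 0.5 N).
It fails at once if a board is lifted out of its well (height (world z) of any of relay_board, display_board, keypad_board, sounder_board above 0.038 m).
It fails at once if the fingertips come down over the middle of the keypad board or the sounder board (within 15 mm across, lower than about 35 mm above it) ((horizontal distance between the grasp point and keypad_board below 0.015 m and z of the grasp point in the frame of keypad_board below 0.07 m) or (horizontal distance between the grasp point and sounder_board below 0.015 m and z of the grasp point in the frame of sounder_board below 0.07 m)).
It fails at once if the drawer is slammed (faster than 0.4 m/s) (velocity of joint drawer above 0.4 m/s).
It fails at once if another thing on the desk is moved by more than 20 mm (distance of any of mouse, multimeter, flask, screwdriver, spares_jar from where it was at the start of the episode above 0.02 m).
It also fails if it takes over 64 s, if anything falls off the work surface, if the arm or the gripper's body presses on something with over 40 N, if the wrist force passes 120 N, or if a joint passes its speed limit or range.

## Robot

A 6-joint arm with a two-finger parallel gripper is mounted at the origin on the work surface. World frame = base frame: x ahead of the robot, y to its left, z up, the work surface at z = 0. Lengths are in mm, angles in degrees, forces in N, time in s.
With the tool pointing down it reaches from about 350 to 850 mm from the base axis. Payload 8.1 kg.
Tool frame: the origin (TCP) lies midway between the tips of the shut fingers; the grasp point (between the pads) lies 19 mm behind it (r.grasp_offset is the distance from the TCP to the grasp point, in mm); z points along the fingers, x is the direction in which the jaws open and shut, and the axes are right-handed (so a half turn about z gives the same grasp; the last joint's range is limited). The gripper opens to 85 mm and grips with 20 to 120 N. Pads are 22 mm wide; open, the fingers measure 114 mm over their backs; the gripper's body (76 mm by 85 mm) begins 54 mm behind the grasp point. The pads swing forward as they close: fully open they stand 13 mm farther back than shut.
Start: joints at [-70.382, 7.471, 85.268, -0, 87.261, -4.893], TCP at [248.942, -545.924, 202.492] pointing down, gripper open.
Joint ranges: [-169.43, 169.43], [-51.17, 129.36], [1.28, 143.12], [-76.62, 256.62], [0, 156.53], [-152.29, 152.29]. Speed limits (degrees/s): [136.94, 136.94, 159.86, 180, 180, 180].

## Interface

Orientations are given as [roll, pitch, yaw] about the fixed x, y, z axes, in that order (R = Rz(yaw) Ry(pitch) Rx(roll)).
In Python, from bench import r, optics, hand_in gives the robot as it stands.
- The arm moves only by the shell command python3 -m pendant 'ROWS' [FORCE]. ROWS is JSON, a list of rows, each a list of 5 numbers: the opening, from 0 (shut) to 1 (fully open), then the shift along the tool's x, y, z in mm, then the turn about the tool's z in degrees. A call has 1 to 10 rows; each row shifts and turns the commanded pose from where the row before left it, along the tool's axes as they then stand; what a row does not reach is not made up. A row lasts 1/10 s, in which the tool goes at most 50 mm and 8.59 degrees, less where a joint would pass 70% of its speed; a pose out of reach is approached as far as the arm can. A call with a gripper value outside its range is refused whole. The fingers move at their own pace and stop on an object; FORCE is the grip in N (left out, the last holds). Time passes only in rows, so rows that do not move let the fingers close. It gives the time, the measured TCP pose, the force and the opening at its end, in the units of the state.
- r.sense(): the state, without advancing time (a new reading comes with each control period).
- optics.snapshot(name): name is "side" or "top" or "wrist"; returns (picture, depth): 384x512x3 uint8, blue, green, red; 384x512 float32, mm along the optical axis (not along the pixel's ray), 0 where there is no reading.
- optics.camera_params(name): a dict with "camera_matrix" (3x3 intrinsics, pixels), "eye" and "orientation" of the camera in the world. Camera axes: x right, y down, z forward; pixel columns grow to the right and rows downward; lengths in mm; the calibration is good to about 2 mm. A picture is of the moment at which its call begins: read the wrist's pose just before it. camera_params takes no time and is no camera call; for the wrist camera it gives the pose at the moment of the call.
- hand_in(): hands the job in, once; it reports no verdict.
Trained networks look in the newest picture that a camera, given by its name, has taken for a name from the list of things; names that differ only in an ending like _2 or _b are one class to them, and where a whole thing is asked for, a point or a joint stands for the part that bears it (a point fixed in the world has none). Each returns a list of dicts, best first, with "score" (0 to 1); they miss things now and then, are a little off and sometimes report something else, mostly with a low value. They report only what shows in the picture. A call takes as long as a camera call. They do not tell look-alikes from the thing itself.
- optics.search_frame(camera, query): "at" ([x, y, z] in mm, in world coordinates, good to about 4 mm: the middle of the surface that is visible of it).
The state is a dict: "time": time; "joint_pos": joint angles; "qd": joint speeds; "joint_efforts": joint torques, N m; "tool_pos": TCP position; "tcp_rot": TCP orientation; "ft_force": force on the tool from outside, world axes, zero at the start; "wrist_torque": the same for the moment, N m; "finger_gap": finger opening in mm.
Only numpy, scipy, OpenCV 4.12 (cv2) and the standard library are available. Lean on these libraries where they do the work, as an engineer would, in place of code of your own. Each camera call takes 0.05 s, during which the arm holds its last target. There are 200 camera calls.

## Working session

There is one attempt and no reset: what is moved stays moved. The work goes in short steps, Python scripts to look and compute and a shell command to move; the robot and the scene stay as the last step left them, time stands still between calls to the robot, and variables do not carry over. Pictures are saved under pics/ and viewed, about 8 in all and at most 12, crops included, and the job is handed in when it is done.

```bash
ls; mkdir -p pics; python3 - <<'E'
from bench import r, optics
import cv2,numpy as np
s=r.sense();print(s['time'],s['tool_pos'],s['tcp_rot'],s['finger_gap'],r.grasp_offset)
ims=[]
for c in ['top','side']:
    im,d=optics.snapshot(c); cv2.imwrite(f'pics/{c}0.png',im); np.save(f'pics/{c}0.npy',d)
    p=optics.camera_params(c);print(c,p)
    for q in ['relay_board','display_board','keypad_board','sounder_board','drawer_front','trainer','flask','spares_jar','mouse','multimeter','screwdriver']:
        print(q,[(np.round(x['at']).tolist(),round(x['score'],2)) for x in optics.search_frame(c,q)][:4])
E
```

```text
pics
0.0 [ 248.74474801 -545.33502152  201.43975063] [-1.79991198e+02  1.06965079e-01 -6.54874321e+01] 85.20414579016425 18.700000000000003
top {'camera_matrix': array([[374.79454543,   0.        , 248.6827103 ],
       [  0.        , 374.79454543, 192.05966901],
       [  0.        ,   0.        ,   1.        ]]), 'eye': array([ 347.71701527, -201.20032491, 1106.10964725]), 'orientation': array([-167.93503616,    0.17965945,  -93.28957529])}
relay_board [([336.0, -40.0, 5.0], 0.8), ([488.0, -2.0, 38.0], 0.62)]
display_board [([602.0, -80.0, 44.0], 0.63), ([641.0, -257.0, 16.0], 0.61)]
keypad_board [([600.0, -2.0, 40.0], 0.8), ([489.0, -85.0, 38.0], 0.68)]
sounder_board [([489.0, -81.0, 34.0], 0.57)]
drawer_front [([541.0, -52.0, 40.0], 0.96)]
trainer [([528.0, 209.0, 113.0], 0.58)]
flask [([544.0, -469.0, 126.0], 0.75)]
spares_jar [([771.0, -82.0, 68.0], 0.75)]
mouse [([410.0, -373.0, 37.0], 0.68)]
multimeter [([704.0, -371.0, 38.0], 0.79), ([600.0, -77.0, 48.0], 0.36)]
screwdriver [([464.0, -574.0, 21.0], 0.88), ([704.0, -374.0, 40.0], 0.38)]
side {'camera_matrix': array([[453.8744
[... 236 characters left out ...]
-1.26057714, -174.43411213])}
relay_board [([336.0, -33.0, 9.0], 0.64), ([493.0, -0.0, 45.0], 0.6), ([546.0, -66.0, 45.0], 0.25)]
display_board [([643.0, -246.0, 15.0], 0.77), ([603.0, -64.0, 44.0], 0.68)]
keypad_board [([601.0, 5.0, 43.0], 0.82)]
sounder_board [([497.0, -77.0, 38.0], 0.75), ([604.0, -64.0, 44.0], 0.43)]
drawer_front [([546.0, -66.0, 46.0], 0.89)]
trainer [([545.0, 282.0, 114.0], 0.64)]
flask [([557.0, -455.0, 92.0], 0.71)]
spares_jar [([776.0, -61.0, 50.0], 0.93), ([459.0, -566.0, 16.0], 0.32), ([493.0, -4.0, 45.0], 0.27)]
mouse [([417.0, -359.0, 28.0], 0.65)]
multimeter [([705.0, -346.0, 36.0], 0.7), ([774.0, -64.0, 48.0], 0.15)]
screwdriver [([461.0, -567.0, 16.0], 0.61)]
```

View pics/top0.png

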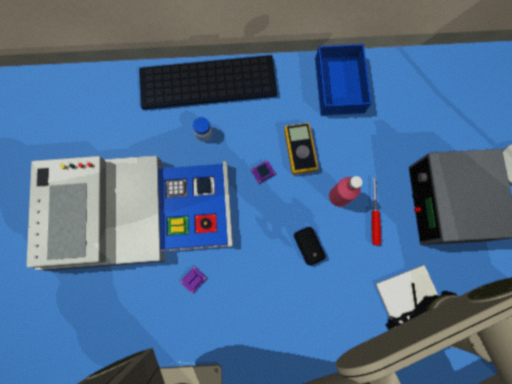

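```bash
cat > h.py <<'E'
import numpy as np
from scipy.spatial.transform import Rotation as R
from bench import r, optics
def world(c,d,px,p=None):
    p=p or optics.camera_params(c);K=p['camera_matrix'];px=np.atleast_2d(px)
    z=d[px[:,1].astype(int),px[:,0].astype(int)]
    ray=np.c_[(px-K[:2,2])/[K[0,0],K[1,1]],np.ones(len(px))]*z[:,None]
    return R.from_euler('xyz',p['orientation'],degrees=True).apply(ray)+p['eye']
def pix(c,P):
    p=optics.camera_params(c);q=R.from_euler('xyz',p['orientation'],degrees=True).inv().apply(np.atleast_2d(P)-p['eye'])
    q=q@p['camera_matrix'].T;return q[:,:2]/q[:,2:]
def go(P):  # shift in tool axes to TCP P
    s=r.sense();return R.from_euler('xyz',s['tcp_rot'],degrees=True).inv().apply(np.array(P)-s['tool_pos'])
E
python3 - <<'E'
from h import *
import cv2
im=cv2.imread('pics/top0.png')
print(pix('top',[[488,-1,40],[602,-76,44],[336,-38,7],[641,-252,16],[600,0,42],[489,-80,38]]).round())
x,y=pix('top',[545,-50,40])[0].astype(int)
cv2.imwrite('pics/c1.png',cv2.resize(im[max(0,y-75):y+75,max(0,x-100):x+100],None,fx=4,fy=4,interpolation=cv2.INTER_CUBIC));print(max(0,x-100),max(0,y-75))
E
```

```text
[[177. 226.]
 [202. 185.]
 [193. 280.]
 [261. 172.]
 [176. 188.]
 [205. 224.]]
93 130
```

Whole desk from above. The drawer sticks out of the case to the right. Relay candidates are green/yellow in the drawer at (177,226) and purple at (193,280). Display candidates are white/black in the drawer at (204,185) and purple at (263,172). By the description I choose the two in the drawer, and I'll check them in a close crop.

View pics/c1.png

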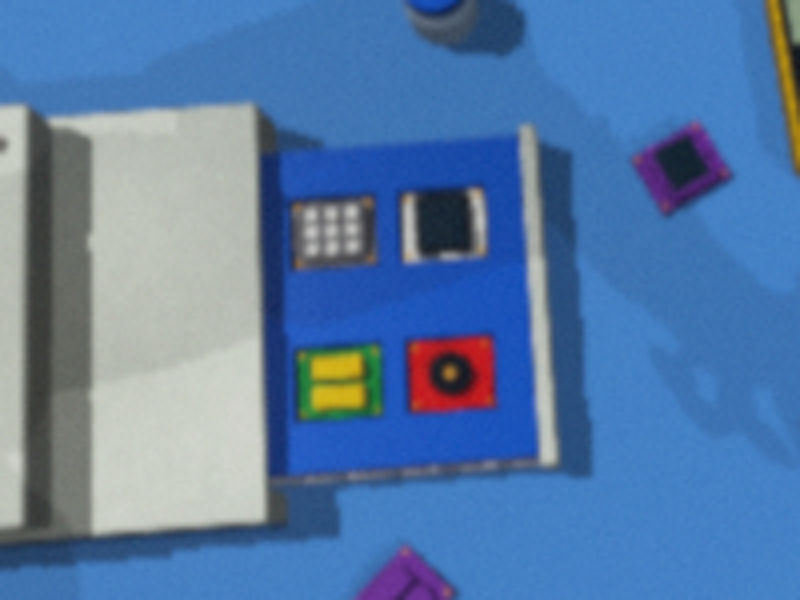

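```bash
python3 - <<'E'
from h import *
import cv2
im=cv2.imread('pics/top0.png');d=np.load('pics/top0.npy')
# board middles by pixel
print(world('top',d,[[177,226],[204,186],[176,188],[206,223]]).round(1))
# drawer front panel top edge: white pixels, height 35-55, x 380..700, y -220..-60
v,u=np.mgrid[0:384,0:512];px=np.c_[u.ravel(),v.ravel()]
W=world('top',d,px);ok=(d.ravel()>0)
white=(im.reshape(-1,3).min(1)>120)
m=ok&white&(W[:,2]>32)&(W[:,2]<56)&(W[:,1]<-100)&(W[:,1]>-200)&(W[:,0]>380)&(W[:,0]<700)
Q=W[m];P=px[m];print(len(Q),Q.mean(0),Q.min(0),Q.max(0))
vx=cv2.fitLine(Q[:,:2].astype(np.float32),cv2.DIST_HUBER,0,.01,.01).ravel();print(vx,np.degrees(np.arctan2(vx[1],vx[0])))
# case top face 66mm
m=ok&(W[:,2]>58)&(W[:,2]<74)&(W[:,1]>0)&(W[:,1]<250)&(W[:,0]>350)&(W[:,0]<720)
print(cv2.minAreaRect(W[m][:,:2].astype(np.float32)))
E
```

```text
[[ 4.885e+02 -7.000e-01  3.860e+01]
 [ 5.992e+02 -8.260e+01  4.760e+01]
 [ 5.995e+02 -2.000e-01  4.120e+01]
 [ 4.912e+02 -8.470e+01  4.710e+01]]
353 [ 547.46213158 -142.69067227   43.71594095] [ 425.50432187 -153.79473367   32.67392944] [ 670.49258246 -102.09929484   51.11851308]
[ 9.9956930e-01  2.9347319e-02  5.4284198e+02 -1.4604381e+02] 1.6817188
((542.0516357421875, 149.63409423828125), (300.3991394042969, 205.7716522216797), 1.08225679397583)
```

The crop confirms the choice: relay (green, two yellow blocks) at about (340,382), display (white, black screen) at (443,225), keypad at (334,233) and sounder at (451,373), all in the drawer. The purple ones lie outside it. First I turn the tool to yaw 0 with the fingers shut.

```bash
python3 -m pendant '[[0,0,0,0,-8.2],[0,0,0,0,-8.2],[0,0,0,0,-8.2],[0,0,0,0,-8.2],[0,0,0,0,-8.2],[0,0,0,0,-8.2],[0,0,0,0,-8.2],[0,0,0,0,-8.1],[0,0,0,0,0],[0,0,0,0,0]]' 20; python3 - <<'E'
from h import *
s=r.sense();print(s['tcp_rot'],s['joint_pos'],go([489,-1,200]).round(1))
E
```

```text
time: 2.2
tool_pos: [248.9, -545.9, 202.5]
tcp_rot: [180.0, -0.0, -0.2]
ft_force: [0.1, -0.5, 0.4]
finger_gap: -0.3
[ 1.79999809e+02 -1.75356571e-03 -2.35737483e-01] [-7.03830137e+01  7.47190818e+00  8.52658716e+01  1.58634796e-03
  8.72614452e+01 -7.01473520e+01] [ 237.8 -545.9    2.5]
```

```bash
python3 -m pendant '[[0,15,-34,0,0],[0,15,-34,0,0],[0,15,-34,0,0],[0,15,-34,0,0],[0,15,-34,0,0],[0,15,-34,0,0],[0,15,-34,0,0],[0,15,-34,0,0],[0,15,-34,0,0],[0,15,-34,0,0]]'; python3 -m pendant '[[0,15,-34,0,0],[0,15,-34,0,0],[0,15,-34,0,0],[0,15,-34,0,0],[0,14,-34,0,0],[0,14,-34,0,0],[0,0,0,0,0],[0,0,0,0,0]]'
python3 - <<'E'
from h import *
import cv2
p=optics.camera_params('wrist');im,d=optics.snapshot('wrist');cv2.imwrite('pics/w1.png',im);np.save('pics/w1.npy',d)
s=r.sense();print(s['tool_pos'],s['tcp_rot'])
for q in ['relay_board','display_board','keypad_board','sounder_board','drawer_front']:
    print(q,[(np.round(x['at']).tolist(),round(x['score'],2)) for x in optics.search_frame('wrist',q)][:3])
print(go([489,-1,75]).round(1))
E
```

```text
time: 3.2
tool_pos: [399.3, -204.5, 202.8]
tcp_rot: [180.0, -0.0, -0.2]
ft_force: [0.9, -0.2, -0.3]
finger_gap: -0.0
time: 4.0
tool_pos: [486.8, -1.3, 202.4]
tcp_rot: [180.0, 0.0, -0.0]
ft_force: [0.1, -0.7, -0.0]
finger_gap: -0.2
[486.67449319  -2.06688491 202.44633286] [ 1.79976092e+02  1.65518617e-02 -6.88884137e-02]
relay_board [([498.0, -2.0, 32.0], 0.79), ([341.0, -32.0, 9.0], 0.76)]
display_board [([603.0, -72.0, 46.0], 0.62)]
keypad_board [([599.0, 5.0, 43.0], 0.58)]
sounder_board [([493.0, -71.0, 35.0], 0.73), ([550.0, -40.0, 37.0], 0.34)]
drawer_front [([555.0, -37.0, 37.0], 0.63)]
[  2.3  -1.8 127.6]
```

View pics/w1.png

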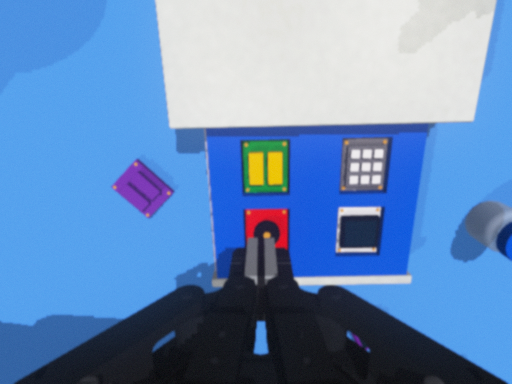

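The wrist view shows the relay board at (266,167), the display at (359,230), the keypad at (365,165) and the sounder at (267,230). The front panel runs along row ~281, from column 213 to 411. I'll compute positions from these pixels on the z=45 plane.

```bash
python3 - <<'E'
from h import *
p=optics.camera_params('wrist');K=p['camera_matrix'];O=R.from_euler('xyz',p['orientation'],degrees=True)
print(p['eye'])
for n,c,z in [('relay',(265.5,167),44),('disp',(359,230),44),('key',(365,165),44),('snd',(267,230),38),('frontL',(213,285),44),('frontR',(411,283),44)]:
    ray=O.apply([(c[0]-K[0,2])/K[0,0],(c[1]-K[1,2])/K[1,1],1]); t=(z-p['eye'][2])/ray[2]; print(n,(p['eye']+t*ray).round(1))
E
```

```text
[485.73649023  78.40440092 372.91732106]
relay [490.9  -1.3  44. ]
disp [600.9 -77.4  44. ]
key [599.8   0.8  44. ]
snd [493. -80.  38.]
frontL [ 425.6 -152.7   44. ]
frontR [ 673.  -150.1   44. ]
```

```bash
python3 -m pendant '[[0,3,0,20,0],[0,0,0,25,0],[0,0,0,25,0],[0,0,0,25,0],[0,0,0,20,0],[0,0,0,10,0],[0,0,0,0,0],[0,0,0,0,0],[0,0,0,0,0],[0,0,0,0,0]]'; python3 -m pendant '[[0,0,0,0,0],[0,0,0,0,0],[0,0,0,0,0],[0,0,0,0,0],[0,0,0,0,0],[0,0,0,0,0],[0,0,0,0,0],[0,0,0,0,0],[0,0,0,0,0],[0,0,0,0,0]]'
python3 - <<'E'
from h import *
import cv2
im,d=optics.snapshot('side');x,y=pix('side',[545,-60,60])[0].astype(int)
cv2.imwrite('pics/s1.png',cv2.resize(im[y-75:y+75,x-100:x+100],None,fx=4,fy=4))
E
```

```text
time: 5.3
tool_pos: [490.9, -2.0, 78.8]
tcp_rot: [180.0, -0.1, 0.0]
ft_force: [0.9, 0.2, 1.0]
finger_gap: 0.1
time: 6.3
tool_pos: [489.8, -1.9, 77.5]
tcp_rot: [180.0, 0.0, 0.0]
ft_force: [-0.5, -0.2, 0.4]
finger_gap: -0.1
```

View pics/s1.png

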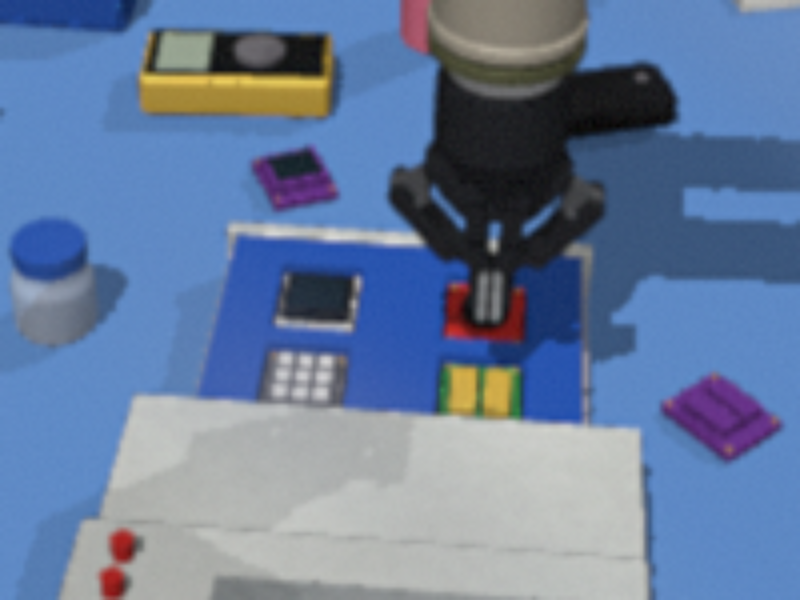

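The tip at crop (488,322) appears in front of the sounder, though parallax from the height explains some of that. I'll check against the calibration and depth.

```bash
python3 - <<'E'
from h import *
import cv2
im,d=optics.snapshot('side');x,y=pix('side',[545,-60,60])[0].astype(int)
crop=lambda P:((pix('side',P)-[x-100,y-75])*4).round()
s=r.sense();print(s['tool_pos'],s['joint_pos'])
print('tcp,grasp',crop([s['tool_pos'],s['tool_pos']+[0,0,18.7]]))
print('boards',crop([[490,-1,44],[601,-79,44],[600,0,44],[492,-80,38]]))
c=np.array([[488,322],[488,312],[488,290],[480,390],[485,330],[318,297],[307,375]])/4+[x-100,y-75]
print(world('side',d,c).round())
imt,dt=optics.snapshot('top');print(pix('top',s['tool_pos']))
x,y=pix('top',[520,-60,60])[0].astype(int)
cv2.imwrite('pics/t1.png',cv2.resize(imt[y-75:y+75,x-100:x+100],None,fx=4,fy=4)); print(x-100,y-75)
E
```

```text
[489.81313465  -1.87364325  77.48347942] [-6.21998517e+00 -4.10228427e+00  1.10483245e+02  1.02219386e-03
  7.36229027e+01 -6.23031099e+00]
tcp,grasp [[485. 348.]
 [487. 325.]]
boards [[482. 390.]
 [321. 295.]
 [305. 377.]
 [486. 314.]]
[[490. -65.  45.]
 [489.   8. 114.]
 [490.  10. 133.]
 [492. -13.  33.]
 [492. -68.  35.]
 [602. -71.  49.]
 [599.  -1.  44.]]
[[174.75113617 223.81672025]]
96 137
```

View pics/t1.png

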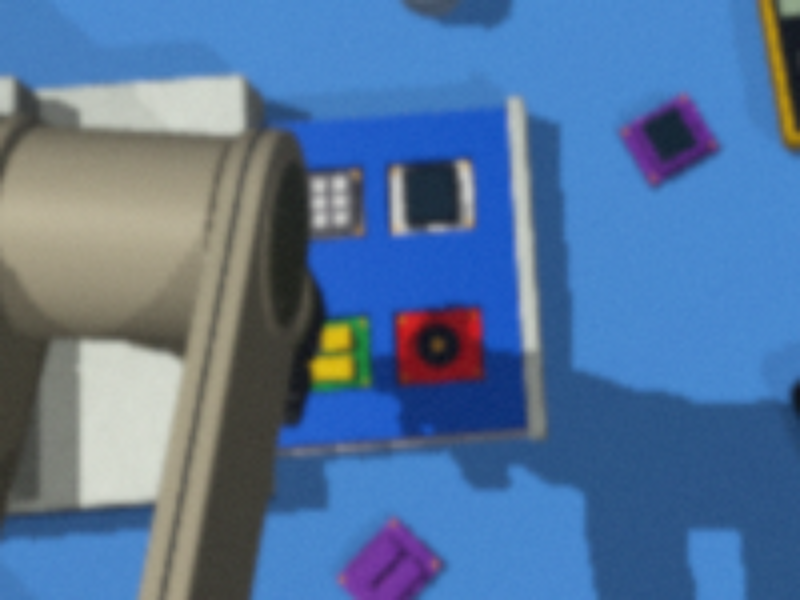

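```bash
python3 - <<'E'
from h import *
import cv2
im,d=optics.snapshot('side');s=r.sense();T=s['tool_pos'];print(s['time'],T)
u,v=pix('side',T+[0,10,0])[0].round().astype(int);print(u,v)
for vv in range(v-22,v+6,2): print(vv,world('side',d,[[u,vv]])[0].round(),im[vv,u])
w,dw=optics.snapshot('wrist');cv2.imwrite('pics/w2.png',w)
print('wrist',pix('wrist',[T,T+[0,0,18.7],T+[0,0,40]]).round())
E
```

```text
6.5 [489.85268188  -1.89818179  77.51303127]
273 246
224 [493.   7. 143.] [90 87 86]
226 [493.   8. 139.] [123 121 119]
228 [493.   7. 132.] [107 105 102]
230 [492.  10. 128.] [102  99  98]
232 [492.   6. 119.] [89 86 85]
234 [492.   9. 115.] [89 85 84]
236 [493. -69.  43.] [35 36 30]
238 [493. -66.  38.] [14 14 77]
240 [492. -58.  38.] [ 82  43 111]
242 [492. -42.  46.] [170  81  37]
244 [491. -38.  42.] [167  80  42]
246 [491. -35.  38.] [140  66  30]
248 [490. -20.  45.] [ 81 133 106]
250 [490. -12.  46.] [ 68 153 158]
wrist [[263. 231.]
 [263. 246.]
 [263. 267.]]
```

View pics/w2.png

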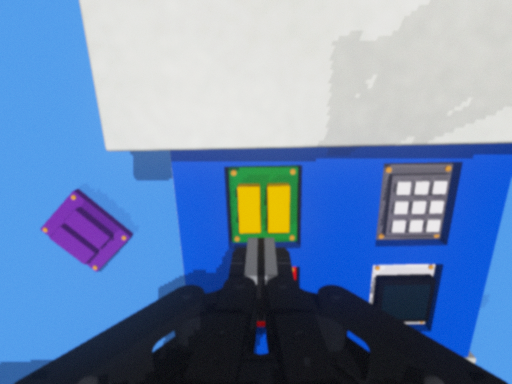

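Side and wrist views agree that the tip stands right over the relay board in x and y. But the visible finger ends at z≈110, about 30 mm higher than the reported TCP. I go down another 16 mm, which puts the grasp height inside the window under either reading, and dwell again.

```bash
python3 -m pendant '[[0,0,0,6,0],[0,0,0,6,0],[0,0,0,4,0],[0,0,0,0,0],[0,0,0,0,0],[0,0,0,0,0],[0,0,0,0,0],[0,0,0,0,0],[0,0,0,0,0],[0,0,0,0,0]]'; python3 -m pendant '[[0,0,0,0,0],[0,0,0,0,0],[0,0,0,0,0],[0,0,0,0,0],[0,0,0,0,0],[0,0,0,0,0],[0,0,0,0,0],[0,0,0,0,0],[0,0,0,0,0],[0,0,0,0,0]]'; python3 -m pendant '[[0,0,0,0,0],[0,0,0,0,0],[0,0,0,0,0]]'
python3 - <<'E'
from h import *
im,d=optics.snapshot('side');s=r.sense();T=s['tool_pos'];print(T,go([601,-79,61]).round(1))
u,v=pix('side',T+[0,10,0])[0].round().astype(int)
for vv in range(v-18,v+2,2): print(vv,world('side',d,[[u,vv]])[0].round(),im[vv,u])
E
```

```text
time: 7.55
tool_pos: [489.9, -1.9, 61.6]
tcp_rot: [180.0, -0.0, 0.0]
ft_force: [0.6, 0.6, 0.4]
finger_gap: -0.1
time: 8.55
tool_pos: [489.8, -1.9, 61.5]
tcp_rot: [-180.0, 0.0, 0.0]
ft_force: [0.5, -0.0, 0.0]
finger_gap: 0.1
time: 8.85
tool_pos: [489.8, -1.9, 61.5]
tcp_rot: [-180.0, 0.0, 0.0]
ft_force: [0.0, -0.2, -0.4]
finger_gap: 0.1
[489.84370037  -1.86444212  61.51049256] [111.1  77.2   0.5]
233 [492.   7. 117.] [92 89 88]
235 [491.   9. 112.] [78 75 75]
237 [491.   7. 105.] [79 76 75]
239 [491.   8.  99.] [73 73 72]
241 [492. -50.  42.] [85 53 40]
243 [491. -40.  44.] [122  57  26]
245 [491. -36.  41.] [114  53  26]
247 [491. -36.  34.] [90 78 47]
249 [490. -16.  46.] [ 65 148 145]
251 [489.  -7.  47.] [ 68 150 155]
```

```bash
python3 -m pendant '[[0,0,0,-20,0],[0,18,13,-10,0],[0,25,17,0,0],[0,25,17,0,0],[0,25,17,0,0],[0,18,13,0,0],[0,0,0,15,0],[0,0,0,15,0],[0,0,0,0,0],[0,0,0,0,0]]'; for i in 1 2 ; do true; done; python3 -m pendant '[[0,0,0,0,0],[0,0,0,0,0],[0,0,0,0,0],[0,0,0,0,0],[0,0,0,0,0],[0,0,0,0,0],[0,0,0,0,0],[0,0,0,0,0],[0,0,0,0,0],[0,0,0,0,0]]'; python3 -m pendant '[[0,0,0,0,0],[0,0,0,0,0],[0,0,0,0,0],[0,0,0,0,0],[0,0,0,0,0],[0,0,0,0,0],[0,0,0,0,0],[0,0,0,0,0],[0,0,0,0,0],[0,0,0,0,0]]'
python3 - <<'E'
from h import *
import cv2
im,d=optics.snapshot('side');s=r.sense();T=s['tool_pos'];print(T)
a,da=optics.snapshot('wrist');cv2.imwrite('pics/w3.png',a)
u,v=pix('side',T+[0,10,0])[0].round().astype(int)
for vv in range(v-18,v+2,2): print(vv,world('side',d,[[u,vv]])[0].round(),im[vv,u])
E
```

```text
time: 9.9
tool_pos: [599.1, -78.0, 60.1]
tcp_rot: [-180.0, 0.2, 0.0]
ft_force: [1.0, 0.1, 0.4]
finger_gap: -0.2
time: 10.9
tool_pos: [600.9, -78.9, 61.5]
tcp_rot: [-180.0, 0.0, 0.0]
ft_force: [-0.0, -0.5, 0.4]
finger_gap: -0.2
time: 11.9
tool_pos: [600.8, -78.9, 61.5]
tcp_rot: [-180.0, 0.0, 0.0]
ft_force: [-1.0, -0.1, -0.6]
finger_gap: 0.2
[600.84443982 -78.86380237  61.49478325]
209 [599. -66. 123.] [93 90 90]
211 [600. -69. 114.] [94 91 90]
213 [600. -70. 107.] [95 92 90]
215 [600. -71.  99.] [93 92 91]
217 [600. -71.  93.] [93 74 69]
219 [ 608. -124.   44.] [131  63  30]
221 [ 606. -116.   44.] [183  89  44]
223 [ 606. -115.   37.] [147  71  39]
225 [603. -94.  48.] [64 48 34]
227 [603. -88.  46.] [57 47 32]
```

View pics/w3.png

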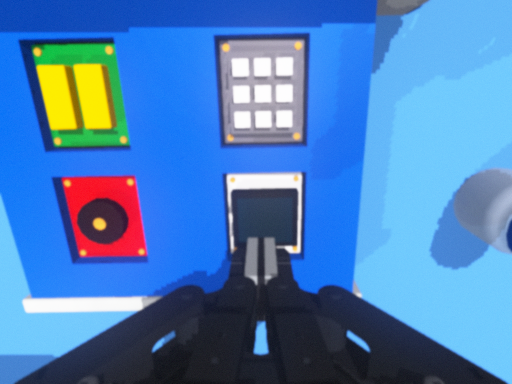

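```bash
python3 -m pendant '[[0,0,0,0,0],[0,0,0,0,0],[0,0,0,0,0],[0,0,0,-25,0],[0,0,0,-35,0],[0,-14,30,0,0],[0,-14,30,0,0],[0,-14,30,0,0],[0,-14,31,0,0],[0,0,0,0,0]]'; python3 -m pendant '[[0,0,0,30,0],[0,0,0,30,0],[0,0,0,25,0],[0,0,0,12,0],[0,0,0,5,0],[0,0,0,0,0],[0,0,0,0,0],[0,0,0,0,0]]'
python3 - <<'E'
from h import *
import cv2
im,d=optics.snapshot('side');s=r.sense();T=s['tool_pos'];print(T,s['ft_force'])
u,v=pix('side',T+[0,0,30])[0].round().astype(int)
cv2.imwrite('pics/s2.png',cv2.resize(im[v-60:v+90,u-100:u+100],None,fx=4,fy=4))
u,v=pix('side',T+[0,10,0])[0].round().astype(int)
for vv in range(v-22,v+6,2): print(vv,world('side',d,[[u,vv]])[0].round(),im[vv,u])
E
```

```text
time: 13.0
tool_pos: [543.4, -203.4, 121.6]
tcp_rot: [179.9, 0.0, -0.2]
ft_force: [0.1, -0.7, 0.2]
finger_gap: -0.1
time: 13.8
tool_pos: [546.1, -200.4, 21.2]
tcp_rot: [179.9, -0.1, 0.0]
ft_force: [0.6, -0.8, 0.5]
finger_gap: 0.2
[ 545.95381435 -200.30915838   20.98996705] [ 0.54516793 -0.55716607 -0.50459976]
190 [ 548. -199.   92.] [28 21 19]
192 [ 548. -198.   87.] [51 48 47]
194 [ 547. -187.   87.] [86 84 83]
196 [ 547. -190.   79.] [83 81 79]
198 [ 547. -191.   71.] [86 84 82]
200 [ 546. -188.   66.] [79 78 77]
202 [ 546. -188.   59.] [78 77 77]
204 [ 551. -261.   -1.] [120  85  63]
206 [ 550. -248.    1.] [129  89  61]
208 [ 549. -242.   -2.] [191 134  92]
210 [ 548. -232.   -2.] [172 120  81]
212 [ 547. -220.    0.] [208 144  96]
214 [ 546. -204.    5.] [190 161 140]
216 [ 542. -147.   42.] [197 203 202]
```

View pics/s2.png

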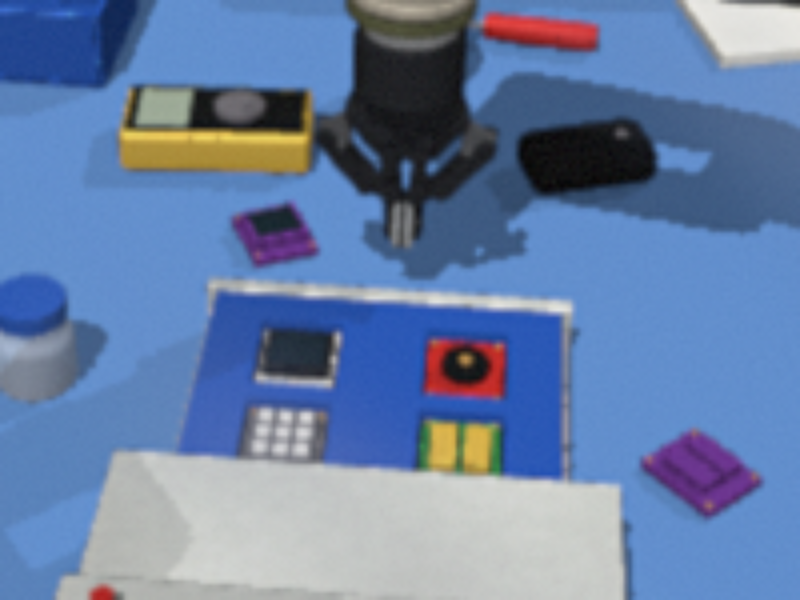

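The picture shows the fingers shut outside the panel, with their visible tip at crop (402,245), z≈57, while the TCP reads 21. The finger may really end higher than reported. I lower it a little and measure again, watching the force.

```bash
python3 -m pendant '[[0,0,0,5,0],[0,0,0,5,0],[0,0,0,3,0],[0,0,0,0,0],[0,0,0,0,0]]'
cat > col.py <<'E'
from h import *
im,d=optics.snapshot('side');s=r.sense();T=s['tool_pos'];print(T.round(1),s['ft_force'].round(1))
u,v=pix('side',T+[0,10,0])[0].round().astype(int)
W=world('side',d,np.c_[np.full(90,u),np.arange(v-84,v+6)])
for w,vv in list(zip(W,range(v-84,v+6)))[::3]: print(vv,w.round(),im[vv,u])
E
python3 col.py
```

```text
time: 14.35
tool_pos: [544.7, -199.8, 6.2]
tcp_rot: [-180.0, 0.0, 0.0]
ft_force: [0.4, -0.9, 0.3]
finger_gap: -0.5
[ 544.8 -199.9    6.4] [ 0.9  0.1 -0.1]
133 [ 549. -159.  290.] [120 133 139]
136 [ 549. -161.  281.] [120 133 139]
139 [ 549. -162.  272.] [120 134 139]
142 [ 549. -160.  265.] [121 135 139]
145 [ 549. -163.  254.] [121 134 140]
148 [ 548. -160.  247.] [137 150 158]
151 [ 548. -157.  241.] [115 127 132]
154 [ 548. -158.  231.] [70 95 92]
157 [ 549. -173.  214.] [112 113 112]
160 [ 548. -168.  208.] [53 50 47]
163 [ 547. -162.  202.] [37 33 33]
166 [ 547. -163.  193.] [36 31 29]
169 [ 547. -164.  183.] [38 34 35]
172 [ 547. -164.  174.] [37 32 32]
175 [ 546. -163.  165.] [31 28 28]
178 [ 548. -188.  140.] [26 24 22]
181 [ 548. -191.  128.] [26 23 23]
184 [ 548. -188.  120.] [29 25 26]
187 [ 549. -206.   98.] [104  72  51]
190 [ 549. -211.   84.] [103  69  46]
193 [ 548. -199.   82.] [84 57 42]
196 [ 547. -191.   78.] [31 30 29]
199 [ 546. -192.   67.] [81 80 77]
202 [ 546. -183.   63.] [87 85 84]
205 [ 546. -187.   50.] [87 85 84]
208 [ 549. -235.    3.] [105  77  60]
211 [ 548. -223.    1.] [145 101  69]
214 [ 546. -209.    1.] [187 159 138]
217 [ 541. -139.   46.] [178 145 132]
220 [ 540. -130.   42.] [181  87  42]
```

The whole gripper measures about 35 mm higher than the reported TCP. Lowering on in small steps tests this: contact near a TCP reading of 0 would contradict it.

```bash
python3 -m pendant '[[0,0,0,3,0],[0,0,0,0,0],[0,0,0,0,0]]';python3 -m pendant '[[0,0,0,3,0],[0,0,0,0,0],[0,0,0,0,0]]';python3 -m pendant '[[0,0,0,3,0],[0,0,0,0,0],[0,0,0,0,0]]'; python3 -c "
from h import *
for i in range(3):
  s=r.sense();print(s['tool_pos'],s['ft_force'])"
```

```text
time: 14.7
tool_pos: [544.8, -199.8, 3.4]
tcp_rot: [-180.0, 0.0, 0.0]
ft_force: [-0.5, -0.4, 0.3]
finger_gap: -0.1
time: 15.0
tool_pos: [544.7, -199.8, 0.3]
tcp_rot: [-180.0, 0.0, 0.0]
ft_force: [-0.6, -0.0, 0.2]
finger_gap: 0.1
time: 15.3
tool_pos: [544.7, -199.8, -2.7]
tcp_rot: [-180.0, 0.0, 0.0]
ft_force: [-0.5, 0.3, 0.2]
finger_gap: 0.1
[ 544.74615935 -199.81111787   -2.67852924] [-0.49721425  0.31088053  0.21148749]
[ 544.74615935 -199.81111787   -2.67852924] [-0.49721425  0.31088053  0.21148749]
[ 544.74615935 -199.81111787   -2.67852924] [-0.49721425  0.31088053  0.21148749]
```

No contact at -2.7, so the pictures are right: the real tip is about 35 mm above the reported TCP. I'll go to TCP ≈ -15 and measure the tip once more.

```bash
python3 -m pendant '[[0,0,0,3,0],[0,0,0,3,0],[0,0,0,0,0],[0,0,0,0,0]]';python3 -m pendant '[[0,0,0,3,0],[0,0,0,3,0],[0,0,0,0,0],[0,0,0,0,0]]'; python3 - <<'E'
from h import *
im,d=optics.snapshot('side');s=r.sense();T=s['tool_pos'];print(T.round(1),s['ft_force'].round(1))
u,v=pix('side',T+[0,10,35])[0].round().astype(int)
for vv in range(v-10,v+8): print(vv,world('side',d,[[u,vv]])[0].round(),im[vv,u])
print([pix('side',T+[0,11,z])[0].round(1).tolist() for z in (28,32,36,40)])
E
```

```text
time: 15.7
tool_pos: [544.7, -199.8, -8.7]
tcp_rot: [-180.0, 0.0, 0.0]
ft_force: [0.1, 0.8, -0.1]
finger_gap: -0.1
time: 16.1
tool_pos: [544.7, -199.8, -14.7]
tcp_rot: [-180.0, 0.0, 0.0]
ft_force: [0.2, -1.1, -0.8]
finger_gap: -0.2
[ 544.8 -199.8  -14.6] [-0.   0.2  0.3]
203 [ 546. -192.   53.] [61 59 57]
204 [ 546. -190.   51.] [88 85 84]
205 [ 546. -190.   47.] [82 82 81]
206 [ 546. -187.   46.] [80 77 76]
207 [ 546. -190.   41.] [80 80 77]
208 [ 546. -191.   36.] [78 76 75]
209 [ 545. -191.   33.] [88 85 84]
210 [ 545. -190.   30.] [86 85 83]
211 [ 545. -191.   26.] [85 83 83]
212 [ 545. -190.   23.] [80 79 79]
213 [ 545. -190.   20.] [86 82 76]
214 [ 546. -207.    2.] [126 118 109]
215 [ 542. -150.   43.] [171 173 171]
216 [ 542. -144.   45.] [182 184 184]
217 [ 541. -141.   44.] [168 137 124]
218 [ 541. -137.   44.] [174  93  60]
219 [ 541. -136.   41.] [179  83  38]
220 [ 540. -125.   46.] [182  88  43]
[[257.0, 214.9], [257.0, 213.8], [257.1, 212.7], [257.1, 211.6]]
```

The offset is 33 mm (tip at 18.5 mm), so both pointings were about 50 mm above the boards: inside the judged window, but not the asked 3 cm. There is plenty of time, so I repeat both at TCP 43 (tip ≈ 76 mm, 31 mm above the boards).

```bash
python3 -m pendant '[[0,0,0,-30,0],[0,0,0,-40,0],[0,0,0,-40,0],[0,-11,-40,0,0],[0,-11,-40,0,0],[0,-11,-40,0,0],[0,-11,-40,0,0],[0,-11,-39,0,0],[0,0,0,0,0],[0,0,0,0,0]]'; python3 -m pendant '[[0,0,0,20,0],[0,0,0,20,0],[0,0,0,8,0],[0,0,0,4,0],[0,0,0,0,0],[0,0,0,0,0],[0,0,0,0,0],[0,0,0,0,0],[0,0,0,0,0],[0,0,0,0,0]]'; python3 -m pendant '[[0,0,0,0,0],[0,0,0,0,0],[0,0,0,0,0],[0,0,0,0,0],[0,0,0,0,0],[0,0,0,0,0],[0,0,0,0,0],[0,0,0,0,0],[0,0,0,0,0],[0,0,0,0,0]]'; python3 -m pendant '[[0,0,0,0,0],[0,0,0,0,0],[0,0,0,0,0],[0,0,0,0,0],[0,0,0,0,0],[0,0,0,0,0]]'
python3 -c "
from h import *
print(go([601,-79,43]).round(1))
im,d=optics.snapshot('side');T=r.sense()['tool_pos'];u,v=pix('side',T+[0,10,35])[0].round().astype(int)
for vv in range(v-4,v+5): print(vv,world('side',d,[[u,vv]])[0].round(),im[vv,u])"
```

```text
time: 17.15
tool_pos: [489.9, -0.2, 95.8]
tcp_rot: [180.0, -0.0, 0.1]
ft_force: [0.7, -0.0, -0.1]
finger_gap: -0.2
time: 18.15
tool_pos: [490.0, -0.8, 43.7]
tcp_rot: [180.0, -0.0, 0.0]
ft_force: [0.1, -0.3, -0.1]
finger_gap: 0.2
time: 19.15
tool_pos: [489.8, -0.9, 43.5]
tcp_rot: [-180.0, 0.0, 0.0]
ft_force: [-0.1, -0.0, 0.0]
finger_gap: -0.0
time: 19.75
tool_pos: [489.8, -0.9, 43.5]
tcp_rot: [-180.0, -0.0, 0.0]
ft_force: [0.0, -0.3, 0.1]
finger_gap: -0.1
[111.1  78.2   0.5]
242 [490.   8.  89.] [74 72 71]
243 [490.  11.  89.] [70 69 67]
244 [490.   9.  84.] [76 75 74]
245 [490.  10.  82.] [76 73 72]
246 [490.   7.  76.] [73 67 65]
247 [491. -36.  35.] [64 59 41]
248 [490. -23.  42.] [47 78 60]
249 [490. -15.  47.] [34 84 80]
250 [490. -12.  46.] [ 46 104 106]
```

Tip at z≈76, over the relay board. Now the display board.

```bash
python3 -m pendant '[[0,0,0,-20,0],[0,18,13,-20,0],[0,25,17,0,0],[0,25,17,0,0],[0,25,18,0,0],[0,18,13,0,0],[0,0,0,10,0],[0,0,0,18,0],[0,0,0,8,0],[0,0,0,4,0]]'; python3 -m pendant '[[0,0,0,0,0],[0,0,0,0,0],[0,0,0,0,0],[0,0,0,0,0],[0,0,0,0,0],[0,0,0,0,0],[0,0,0,0,0],[0,0,0,0,0],[0,0,0,0,0],[0,0,0,0,0]]'; python3 -m pendant '[[0,0,0,0,0],[0,0,0,0,0],[0,0,0,0,0],[0,0,0,0,0],[0,0,0,0,0],[0,0,0,0,0],[0,0,0,0,0],[0,0,0,0,0],[0,0,0,0,0],[0,0,0,0,0]]';python3 -m pendant '[[0,0,0,0,0],[0,0,0,0,0],[0,0,0,-25,0],[0,0,0,-35,0],[0,-14,30,0,0],[0,-14,30,0,0],[0,-14,30,0,0],[0,-14,31,0,0],[0,0,0,0,0],[0,0,0,0,0]]'; python3 -m pendant '[[0,0,0,35,0],[0,0,0,35,0],[0,0,0,30,0],[0,0,0,12,0],[0,0,0,4,0],[0,0,0,0,0],[0,0,0,0,0],[0,0,0,0,0]]'; python3 -c "
from h import *
print(go([545,-168,-13]).round(1))"
```

```text
time: 20.8
tool_pos: [599.2, -78.2, 41.7]
tcp_rot: [-180.0, 0.2, 0.0]
ft_force: [-0.5, -0.3, 0.1]
finger_gap: -0.1
time: 21.8
tool_pos: [600.8, -78.9, 43.5]
tcp_rot: [-180.0, 0.0, 0.0]
ft_force: [0.6, -0.9, 0.2]
finger_gap: 0.2
time: 22.8
tool_pos: [600.9, -78.9, 43.5]
tcp_rot: [180.0, 0.0, 0.0]
ft_force: [-0.8, -0.8, 0.2]
finger_gap: 0.1
time: 23.8
tool_pos: [544.7, -200.4, 103.6]
tcp_rot: [-180.0, -0.0, -0.1]
ft_force: [0.3, 0.2, 0.4]
finger_gap: -0.0
time: 24.6
tool_pos: [546.4, -200.5, -10.6]
tcp_rot: [179.9, -0.2, 0.0]
ft_force: [0.1, 0.8, -0.3]
finger_gap: -0.0
[ -1.4 -32.5   2.4]
```

```bash
python3 -m pendant '[[0,0,-10,0,0],[0,0,-10,0,0],[0,0,-5,0,0],[0,0,-4,0,0],[0,0,-4,0,0],[0,0,-5,0,0],[0,0,-6,0,0],[0,0,-8,0,0],[0,0,-8,0,0],[0,0,-8,0,0]]'; python3 -m pendant '[[0,0,-8,0,0],[0,0,-8,0,0],[0,0,-8,0,0]]'; python3 - <<'E'
from h import *
import cv2
im,d=optics.snapshot('side');s=r.sense();T=s['tool_pos'];print(T,s['ft_force'])
u,v=pix('side',[545,-60,40])[0].round().astype(int)
cv2.imwrite('pics/s3.png',cv2.resize(im[v-75:v+75,u-100:u+100],None,fx=4,fy=4))
E
```

```text
time: 25.6
tool_pos: [544.7, -131.2, -12.6]
tcp_rot: [-180.0, 0.0, 0.0]
ft_force: [-0.8, -1.9, 0.6]
finger_gap: 0.4
time: 25.9
tool_pos: [544.7, -107.1, -12.6]
tcp_rot: [-180.0, 0.0, 0.0]
ft_force: [-0.5, -1.4, 0.2]
finger_gap: -0.1
[ 544.79048408 -105.88485907  -12.66090749] [ 0.81824634  0.85196497 -0.7055549 ]
```

View pics/s3.png

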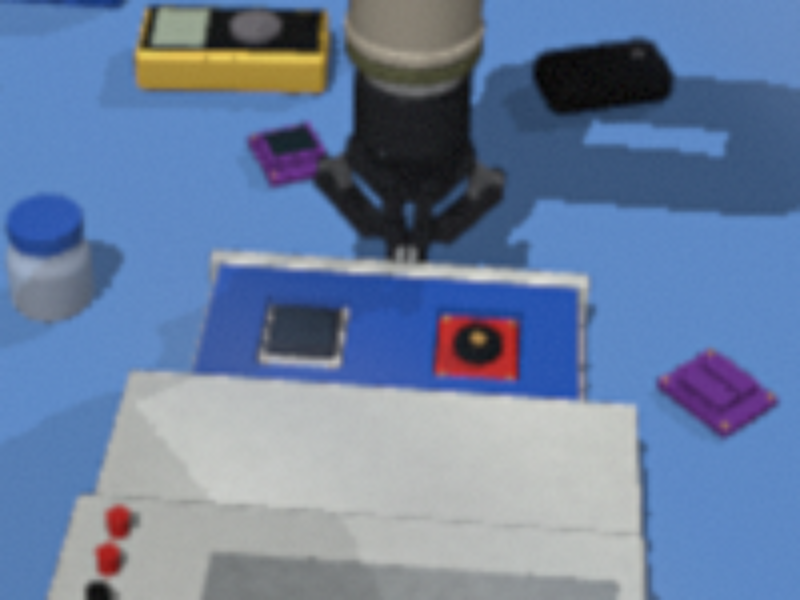

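The fingers bear on the panel at crop (405,255) and the two rear boards are already inside the case. I continue.

```bash
python3 -m pendant '[[0,0,-8,0,0],[0,0,-10,0,0],[0,0,-10,0,0],[0,0,-10,0,0],[0,0,-10,0,0],[0,0,-10,0,0],[0,0,-10,0,0],[0,0,-10,0,0],[0,0,-10,0,0],[0,0,-10,0,0]]'; python3 -m pendant '[[0,0,-8,0,0],[0,0,-6,0,0],[0,0,-4,0,0],[0,0,-2,0,0],[0,0,-2,0,0],[0,0,0,0,0]]'; python3 -m pendant '[[0,0,-2,0,0],[0,0,-1,0,0],[0,0,0,0,0]]'
```

```text
time: 26.95
tool_pos: [544.8, -9.0, -12.5]
tcp_rot: [-180.0, 0.0, 0.0]
ft_force: [-1.3, -1.6, -0.2]
finger_gap: 0.1
time: 27.55
tool_pos: [545.1, 12.3, -12.4]
tcp_rot: [-180.0, -0.0, 0.0]
ft_force: [-0.7, -0.7, -0.8]
finger_gap: 0.3
time: 27.85
tool_pos: [545.1, 15.2, -12.4]
tcp_rot: [-180.0, -0.0, 0.0]
ft_force: [0.6, -0.6, -0.5]
finger_gap: -0.2
```

```bash
for i in 1 2 3; do python3 -m pendant '[[0,0,-1,0,0],[0,0,-1,0,0]]' | grep -E 'tool_pos|force'; done
```

```text
tool_pos: [545.0, 17.1, -12.4]
ft_force: [0.0, -2.0, 1.8]
tool_pos: [544.9, 19.2, -12.4]
ft_force: [0.3, -2.0, -0.1]
tool_pos: [544.9, 21.2, -12.4]
ft_force: [-0.0, -0.9, 0.8]
```

```bash
for i in 1 ; do python3 -m pendant '[[0,0,-1,0,0],[0,0,-1,0,0]]' | grep -E 'tool_pos|force';  python3 -m pendant '[[0,0,-1,0,0],[0,0,-1,0,0]]' | grep -E 'tool_pos|force';  python3 -m pendant '[[0,0,-1,0,0],[0,0,0,0,0]]' | grep -E 'tool_pos|force'; done
```

```text
tool_pos: [544.9, 23.2, -12.5]
ft_force: [-0.6, -1.3, 2.0]
tool_pos: [544.9, 23.8, -12.4]
ft_force: [-0.5, -12.3, 1.9]
tool_pos: [544.8, 23.8, -12.4]
ft_force: [-0.7, -11.9, 1.6]
```

The force rose to 12 N and the motion stopped at y = 23.8, close to the expected 24: the drawer is shut. I back off, rise and check.

```bash
python3 -m pendant '[[0,0,0,0,0],[0,0,0,0,0],[0,0,1,0,0],[0,0,1,0,0],[0,0,5,0,0],[0,0,20,0,0],[0,0,30,0,0],[0,0,40,0,0],[0,0,40,-10,0],[0,0,10,-40,0]]'; python3 -m pendant '[[0,0,0,-40,0],[0,0,0,-40,0],[0,0,0,-40,0],[0,0,0,0,0],[0,0,0,0,0]]'; python3 - <<'E'
from h import *
import cv2
for c in ('side','top'):
    im,d=optics.snapshot(c)
    for q in ['drawer_front','mouse','multimeter','flask','screwdriver','spares_jar']:
        print(c,q,[(np.round(x['at']).tolist(),round(x['score'],2)) for x in optics.search_frame(c,q)][:1])
    cv2.imwrite(f'pics/{c}_end.png',im)
s=r.sense();print(s['tool_pos'],s['ft_force'])
i,e=optics.snapshot('wrist');cv2.imwrite('pics/w_end.png',np.vstack([cv2.imread('pics/side_end.png')[100:384],i[:300]]))
E
```

```text
time: 30.05
tool_pos: [540.5, -122.9, 33.2]
tcp_rot: [-179.9, 0.5, -0.1]
ft_force: [-0.2, 0.7, -0.1]
finger_gap: 0.3
time: 30.55
tool_pos: [545.8, -120.9, 158.8]
tcp_rot: [180.0, -0.2, 0.0]
ft_force: [0.1, 0.4, -0.4]
finger_gap: 0.0
side drawer_front []
side mouse [([417.0, -360.0, 28.0], 0.7)]
side multimeter [([706.0, -345.0, 38.0], 0.67)]
side flask [([544.0, -453.0, 54.0], 0.62)]
side screwdriver [([448.0, -564.0, 16.0], 0.75)]
side spares_jar [([774.0, -65.0, 48.0], 0.85)]
top drawer_front [([529.0, 40.0, 37.0], 0.74)]
top mouse [([408.0, -373.0, 37.0], 0.9)]
top multimeter [([702.0, -372.0, 37.0], 0.97)]
top flask [([549.0, -468.0, 125.0], 0.75)]
top screwdriver [([464.0, -573.0, 24.0], 0.71)]
top spares_jar []
[ 544.86798591 -120.87045577  157.46328097] [ 0.65757702 -0.61534593 -0.26080511]
```

View pics/w_end.png

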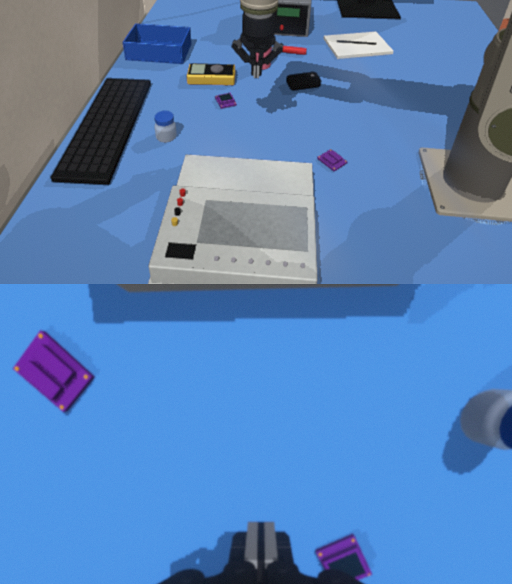

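The side half shows the drawer gone into the case. The wrist half shows the front panel flush along the case edge (row ~287) and the tool clear of everything. The other things are in their places.

```bash
python3 -m pendant '[[0,0,0,0,0],[0,0,0,0,0],[0,0,0,0,0]]'; python3 -c "
from bench import hand_in; print(hand_in())"
```

```text
time: 31.6
tool_pos: [544.9, -120.9, 157.5]
tcp_rot: [180.0, -0.0, 0.0]
ft_force: [-0.6, -0.3, -0.0]
finger_gap: 0.2
the job is handed in; nothing more can be done
None
```

I pointed at the relay board, then the display board, for about 2 s each. I then pushed the parts drawer shut at no more than about 0.1 m/s, moved clear and handed in at about 32 s. No verdict was reported.

**Drawer:** The push stopped against the case at TCP y = 23.8 mm with 12 N; I had worked out about 24 mm for fully shut. The last pictures show the panel flush with the case and the tool free.

**Fingertip height disagreed with the robot's reading:** In the camera depth, the fingertips stand about 33 mm higher than the reported TCP. Going below a reading of 0 with no contact with the table confirmed this. My first pointings were therefore about 50 mm above the boards, still inside the judged window by my estimate. I repeated both with the true tips about 31 mm above the boards, then pushed at a height corrected for it.

**Other things on the desk:** The last network readings put nearly all of them within about 5 mm of the first.
- From the side, the screwdriver and flask read 13 mm off in x; the top camera put both within 5 mm.
- The side camera's flask height also differed, as part of the flask was probably hidden.
- The top camera missed the jar at the end, but the side camera had it within 5 mm.

**Boards:** I could not see them inside the shut case, so their final lie is unchecked. I saw no sign that any was touched.

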